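# Free the pawl of a weighted bonding press with a rod and let its arm down

### The arm

A 7-joint arm with a two-finger parallel gripper is mounted at the origin on a cart in front of the work surface, level with it; the furniture and walls round the work are solid. World frame = base frame: x ahead of the robot, y to its left, z up, the work surface at z = 0. Lengths are in m, angles in rad, forces in N, time in s.
With the tool pointing down it reaches from about 0.4 to 0.9 m from the base axis. Payload 5.6 kg.
Tool frame: the origin (TCP) lies at the very end of the fingers, on their centre line; the grasp point (between the pads) lies 19 mm behind it; z points along the fingers, y is the direction in which the jaws open and shut (so a half turn about z gives the same grasp; the last joint's range is limited). The gripper opens to 92 mm and grips with 3 to 60 N. Pads are 20 mm wide; open, the fingers measure 128 mm over their backs; the gripper's body (75 mm by 189 mm) begins 69 mm behind the grasp point.
Start: joints at [1.298, 0.468, -0.012, 1.603, 0.006, 1.071, -0.056], TCP at [0.148, -0.633, 0.215] pointing down, gripper open.
Joint ranges: [-2.53, 2.53], [-0.31, 2.02], [-1.57, 1.55], [0.28, 2.44], [-1.29, 4.43], [0.15, 1.84], [-2.92, 2.92]. Speed limits (rad/s): [2.57, 2.57, 3.14, 3.14, 3.14, 3.14, 3.14].

### API

Orientations are given as a unit quaternion [x, y, z, w].
In Python, from workcell import state, vision, r gives the robot as it stands. The module is installed in compiled form; this text tells all that it offers.
- The arm moves only by the tool apply_moves, never from a script. Its argument "plan" is a list of rows, each an object with "offset": the shift along the world's x, y, z in mm, a list of three; "twist": the turn about the world's z in rad. In form: [{"offset": [dx, dy, dz], "twist": twist}, ...]. A call has 1 to 20 rows; each row shifts and turns the commanded pose from where the row before left it; what a row does not reach is not made up. A row lasts 1/8 s, in which the tool goes at most 62.5 mm and 10.7 degrees, less where a joint would pass 70% of its speed; a pose out of reach is approached as far as the arm can. A call with a gripper value outside its range is refused whole. "gripper" is the opening in per cent of the stroke, from 0 (shut) to 100 (fully open), set as the call begins (left out, the last holds). The fingers move at their own pace and stop on an object; the grip force is fixed at half the most. Time passes only in rows, so rows that do not move let the fingers close. It gives the time, the measured TCP pose, the force and the opening at its end, in the units of the state.
- state(): the state, without advancing time (a new reading comes with each control period).
- vision.get_image(name): name is "scene" or "side" or "wrist"; returns a dict with "color" (400x640x3 uint8, red, green, blue), "mtx" (3x3 intrinsics, pixels), "dist" ([k1, k2, p1, p2, k3] as OpenCV has them; the pictures are not rectified), "cam_to_world" (4x4, takes a point from camera to world coordinates); the wrist camera has in their place "tool_from_camera" (4x4, takes a point from camera to tool coordinates, whose origin is the TCP and whose axes are the flange's). Camera axes: x right, y up, looking along -z (the intrinsics and any distortion apply to the point x, -y, -z); pixel columns grow to the right and rows downward; lengths in m; the calibration is good to about 2 mm. A picture is of the moment at which its call begins: read the wrist's pose just before it. There is no depth.
- r.job_done(): hands the job in, once; it reports no verdict.
The state is a dict: "time": time; "qpos": joint angles; "dq": joint speeds; "joint_torque": joint torques, N m; "tool_pos": TCP position; "eef_rot": TCP orientation; "ft_force": force on the tool from outside, world axes, zero at the start; "ft_torque": the same for the moment, N m; "gripper_width": finger opening in m.
Only numpy, scipy, OpenCV 4.12 (cv2) and the standard library are available. Lean on these libraries where they do the work, as an engineer would, in place of code of your own. Each camera call takes 0.05 s, during which the arm holds its last target. There are 200 camera calls.

### The job

The weighted arm of the bonding press is parked up on its ratchet. Take the yellow-handled rod, slip its steel shank under the red tongue of the pawl and, feeling for it, gently lift the pawl out of the ratchet with the rod alone (it should take about 5 N; over 9 N bends it), and keep it clear until the arm has sunk all the way and its foot rests on the heat sink. Then draw the rod out and lay it down flat on the bench without dropping it; keep the robot itself off the press and the rod off the wheel, and leave the heat sink in its nest and the jar, tin and spool where they stand.

Things in the scene. Friction and masses are not known exactly. Their poses are not given: they have to be found in the camera images.
- rod_handle (a point): Centre of the square yellow handle (80 mm long, 22 x 22 mm, black ring at its end) of the release rod, 11 mm over the bench as it lies flat. x axis: along the rod to the tip; z up. From 40 mm ahead of this point a round steel shank, 6 mm thick, sticks out 80 mm on the same axis. 160 mm long in all, 75 g; it balances in the front half of the handle.
- rod_tip (a point): The tip of the rod's steel shank, on its axis, 120 mm ahead of rod_handle along x (11 mm over the bench when the rod lies flat).
- press: Weighted bonding press fixed to the bench; grey base 150 (x) x 190 (y) x 16 mm, origin under its middle, -x its front, y its left. Front face of the upright plate: x -30 mm, y -71 to +9, 154 mm high. Before it, x -43 to -34, a ratchet wheel, radius 37 mm, axle at y -45, z 98. The pawl lies over the wheel, pivot at y -5, z 138, tongue at the right. All else before and right of the plate is free.
- pawl_tongue (a point): Where the middle of the underside of the pawl's red sheet-metal tongue would be if it were straight, 137.5 mm over the bench; axes as the press. Use has bent the tongue: its underside here lies up to 7 mm higher or lower (tilted sideways up to 0.3 rad). It is 13 mm wide (x); its end, with a 3 mm lip, is 12 mm to the right; the wheel's rim lies to its lower left; below and 50 mm behind is free.
- hold_arm (a joint): Angle (rad) of the arm with two steel discs, left of the axle behind the plate: 0 = foot on the heat sink, positive = raised. It settles on a tooth within 1.5 s, at 0.40 or 0.61. Lifting the tongue needs 3 to 5 N to break the pawl loose, then 2 N; it is clear 8.3 mm up, and meets a firm stop at 9.6 mm. Then the arm sinks on a damper, 0.2 rad/s; a pawl let go early catches the next tooth.
- sink_center (a point): Centre of the black finned heat sink, 40 x 40 x 14 mm, lying loose in the nest under the foot (centre 7 mm over the nest).
- nest (a point): Centre of the top of the green board in the nest on the press base, 24 mm over the bench; axes as the press.
- jar_center (a point): Bystander: small white jar, 34 mm in diameter, 43 mm high; its centre.
- tin_center (a point): Bystander: flat round tin, 62 mm in diameter, 20 mm high; its centre.
- spool_center (a point): Bystander: yellow spool lying flat, 42 mm in diameter, 12 mm high; its centre.

How it is judged:
On the way, in this order (a step that is already met when the one before it is completed fails the run):
1. the rod holds the pawl clear of the ratchet, so that the arm sinks (velocity of joint hold_arm below -0.08 rad/s and contact force between rod and pawl above 0.3 N), for 0.2 s.
2. the arm has sunk and its foot rests on the heat sink (value of joint hold_arm below 0.03 rad and contact force between hold_arm and heat_sink above 1.5 N), for 0.2 s.
At the end, for the whole second after the job is handed in: The arm is down (within 0.03 rad) with its foot bearing on the heat sink by more than 1.5 N, and the rod lies flat and still on the bench (all of step 2 and height (world z) of rod_handle below 0.015 m and height (world z) of rod_tip below 0.02 m and linear speed of rod below 0.02 m/s); the robot touches nothing.
It fails at once if the rod forces the pawl with more than 9 N (contact force between rod and pawl above 9 N).
It fails at once if the rod bears on the arm or its ratchet wheel with more than 3 N (contact force between rod and hold_arm above 3 N).
It fails at once if the gripper or arm touches the press, its arm or its pawl (contact force between any of the fingers, the arm and press above 0.5 N).
It fails at once if the rod falls freely from more than about 30 mm (linear speed of rod above 0.75 m/s and not (contact force between the fingers and rod above 0.2 N)).
It fails at once if the heat sink is shifted more than 4 mm, or the jar, tin or spool more than 15 mm (distance of sink_center from where it was at the start of the episode above 0.004 m or distance of any of jar_center, tin_center, spool_center from where it was at the start of the episode above 0.015 m).
It also fails if it takes over 61 s, if anything falls off the work surface, if the arm or the gripper's body presses on something with over 40 N, if the wrist force passes 120 N, or if a joint passes its speed limit or range.

## Working session

There is one attempt and no reset: what is moved stays moved. The work goes in short steps, Python scripts to look and compute and a tool call to move; the robot and the scene stay as the last step left them, time stands still between calls to the robot, and variables do not carry over. Pictures are saved under pics/ and viewed, about 8 in all and at most 12, crops included, and the job is handed in when it is done.

Besides the shell and the picture viewer there is one more tool, called after "Request:" by a JSON object that holds its "name" and its "arguments", one argument or row to a line. apply_moves: Moves the arm, as the interface text tells. Its arguments: {"type":"object","properties":{"plan":{"type":"array","items":{"type":"object","properties":{"offset":{"type":"array","items":{"type":"number"}},"twist":{"type":"number"}}}},"gripper":{"type":"number"}},"required":["plan"]}

```bash
mkdir -p pics; cat > h.py <<'E'
import numpy as np, cv2
from workcell import state, vision, r
from scipy.spatial.transform import Rotation as R
def get(n):
    s=state(); im=vision.get_image(n)
    if n=='wrist':
        T=np.eye(4);T[:3,:3]=R.from_quat(s['eef_rot']).as_matrix();T[:3,3]=s['tool_pos']
        im['cam_to_world']=T@np.array(im['tool_from_camera'])
    return im
def save(im,f,box=None,sc=1):
    c=im['color'][...,::-1]
    if box: c=c[box[1]:box[3],box[0]:box[2]]
    cv2.imwrite('pics/'+f,cv2.resize(c,None,fx=sc,fy=sc,interpolation=cv2.INTER_CUBIC))
def ray(im,uv):
    p=cv2.undistortPoints(np.array([[uv]],float),np.array(im['mtx']),np.array(im['dist']))[0,0]
    T=np.array(im['cam_to_world']);d=T[:3,:3]@np.array([p[0],-p[1],-1]);return T[:3,3],d/np.linalg.norm(d)
def onz(im,uv,z):
    o,d=ray(im,uv);return o+d*(z-o[2])/d[2]
def tri(a,ua,b,ub):
    o1,d1=ray(a,ua);o2,d2=ray(b,ub)
    t=np.linalg.lstsq(np.stack([d1,-d2],1),o2-o1,rcond=None)[0]
    p,q=o1+d1*t[0],o2+d2*t[1];return (p+q)/2,np.linalg.norm(p-q)
def proj(im,P):
    T=np.linalg.inv(np.array(im['cam_to_world']));p=(T[:3,:3]@np.atleast_2d(P).T).T+T[:3,3]
    p=p*[1,-1,-1];return cv2.projectPoints(p.reshape(-1,1,3),np.zeros(3),np.zeros(3),np.array(im['mtx']),np.array(im['dist']))[0].reshape(-1,2)
def mask(im,lo,hi,amin=15):
    hsv=cv2.cvtColor(im['color'],cv2.COLOR_RGB2HSV);m=cv2.inRange(hsv,np.array(lo),np.array(hi))
    n,l,st,c=cv2.connectedComponentsWithStats(m)
    return l,[(i,st[i].tolist(),c[i].round(1).tolist()) for i in range(1,n) if st[i][4]>=amin]
E
python3 - <<'E'
from h import *
import pickle
ims={n:get(n) for n in('scene','side','wrist')}
pickle.dump(ims,open('ims0.pkl','wb'))
for n in ims: save(ims[n],n+'0.png'); print(n,np.array(ims[n]['cam_to_world']).round(3).tolist())
for n in ims:
    for nm,lo,hi in(('yel',(20,120,90),(35,255,255)),('red',(0,150,80),(6,255,255)),('green',(45,80,40),(85,255,255))):
        print(n,nm,mask(ims[n],lo,hi)[1])
print(state())
E
```

```text
scene [[0.464, 0.357, -0.811, -0.245], [-0.885, 0.21, -0.415, -0.549], [0.022, 0.91, 0.413, 0.531], [0.0, 0.0, 0.0, 1.0]]
side [[-0.918, 0.261, -0.3, 0.267], [-0.397, -0.579, 0.712, 0.585], [0.013, 0.773, 0.635, 0.761], [0.0, 0.0, 0.0, 1.0]]
wrist [[0.228, 0.942, 0.245, 0.216], [-0.974, 0.221, 0.057, -0.617], [-0.0, -0.251, 0.968, 0.384], [0.0, 0.0, 0.0, 1.0]]
scene yel [(1, [263, 138, 14, 7, 63], [269.2, 141.6]), (2, [462, 162, 11, 12, 102], [467.0, 167.6]), (3, [291, 253, 39, 21, 539], [310.5, 262.9]), (4, [548, 268, 92, 14, 267], [586.2, 273.9]), (7, [160, 276, 28, 22, 313], [173.8, 286.5]), (8, [533, 280, 4, 13, 21], [535.1, 287.0]), (9, [350, 282, 24, 20, 345], [361.4, 291.1])]
scene red [(1, [262, 130, 13, 9, 89], [268.2, 133.9]), (2, [394, 187, 14, 4, 20], [402.0, 188.2]), (3, [88, 192, 35, 12, 341], [105.0, 197.6]), (4, [99, 240, 9, 8, 35], [102.8, 242.9]), (5, [101, 250, 21, 65, 359], [111.3, 282.1])]
scene green [(3, [228, 50, 66, 8, 244], [260.7, 53.6]), (6, [62, 121, 59, 25, 327], [93.4, 133.7]), (9, [354, 214, 5, 6, 17], [355.5, 216.0]), (10, [339, 217, 14, 6, 38], [345.
[... 2557 characters left out ...]
ray([ 1.29799394,  0.46813882, -0.0116234 ,  1.60340621,  0.00600421,
        1.07138592, -0.05626926]), 'dq': array([-4.83687345e-04, -2.22785087e-03, -3.60287578e-05, -2.91259537e-03,
       -8.14892769e-04, -3.82798433e-04,  2.76598033e-04]), 'joint_torque': array([ 3.95140951e-04, -5.20949364e+01, -1.24470337e-02, -2.43973732e+01,
       -5.66951581e-02,  1.52411079e-02,  1.04643068e-04]), 'tool_pos': array([ 0.14790953, -0.63249577,  0.21388501]), 'eef_rot': array([ 9.93406708e-01,  1.14641562e-01, -1.22074768e-04, -6.40352009e-04]), 'ft_force': array([0.15610817, 0.32538052, 1.12061562]), 'ft_torque': array([-0.03966127,  0.07361764,  0.03122314]), 'gripper_width': 0.09174971025892432}
```

```bash
python3 - <<'E'
from h import *
import pickle
ims=pickle.load(open('ims0.pkl','rb'))
a=ims['scene']['color'];b=ims['side']['color']
c=np.vstack([a[100:330,60:560],b[70:330,100:600]])
cv2.imwrite('pics/m0.png',cv2.resize(c[...,::-1],None,fx=1.2,fy=1.2,interpolation=cv2.INTER_CUBIC))
E
```

```text
(no output)
```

View pics/m0.png

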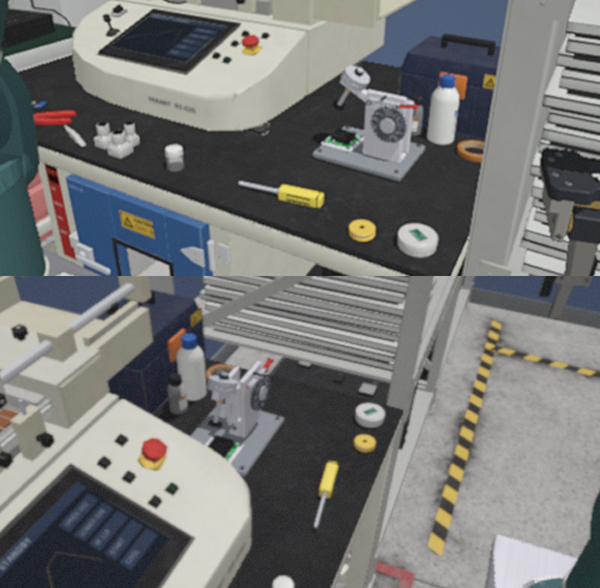

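The picture shows the rod handle at scene (310,263) and side (374,238). The shank points away to image left (scene tip about (259,253)). The press is at scene (365,215), with its red tongue at (402,188) in scene and about (323,142) in side. Jar, spool and tin are clear of the rod.

```bash
python3 - <<'E'
from h import *
import pickle
ims=pickle.load(open('ims0.pkl','rb'));a,b=ims['scene'],ims['side']
for n,im,lo in(('sc',a,3),('si',b,23)):
    l,cs=mask(im,(20,120,90),(35,255,255)); 
    ys,xs=np.nonzero(l==lo);P=np.array([onz(im,(x,y),0.013)[:2] for x,y in zip(xs,ys)])
    m=P.mean(0);w,v=np.linalg.eigh(np.cov(P.T));print(n,'handle',m,'dir',v[:,1],np.sqrt(w*12))
print('tip sc',onz(a,(259,253),.011),'si',onz(b,(100+316/1.2,70+(527-276)/1.2),.011))
print('tongue',tri(a,(402,188.2),b,(323.5,142.1)))
for nm,uv in(('jar',(60+174/1.2,100+158/1.2)),('spool',(361,291)),('tin',(60+417/1.2,100+240/1.2)),('base corner FL?',(60+314/1.2,100+156/1.2)),('near/bottom',(60+395/1.2,100+175/1.2)),('right',(60+424/1.2,100+148/1.2))): print(nm,onz(a,uv,.016))
for n,im,box in(('a',a,(310,155,430,255)),('b',b,(250,120,350,240))): save(im,'z'+n+'.png',box,5)
A=cv2.imread('pics/za.png');B=cv2.imread('pics/zb.png');h=500
c=np.hstack([A,cv2.resize(B,(417,500))]);cv2.imwrite('pics/z.png',cv2.resize(c,(800,int(800*500/c.shape[1]))));print(c.shape)
E
```

```text
sc handle [ 0.45940904 -0.15504448] dir [0.01066128 0.99994317] [0.05174861 0.08511497]
si handle [ 0.45729713 -0.15559829] dir [-0.15991631  0.98713058] [0.02591339 0.08857101]
tip sc [ 0.4405305  -0.03580813  0.011     ] si [ 0.4379714  -0.03423083  0.011     ]
tongue (array([ 0.63803782, -0.28334395,  0.14547415]), np.float64(0.004132662278312641))
jar [0.4491888 0.1254517 0.016    ]
spool [ 0.41687155 -0.29045349  0.016     ]
tin [ 0.43376382 -0.37782502  0.016     ]
base corner FL? [ 0.59473095 -0.10961462  0.016     ]
near/bottom [ 0.6050759  -0.27790166  0.016     ]
right [ 0.74004489 -0.29201863  0.016     ]
(500, 1017, 3)
```

View pics/z.png

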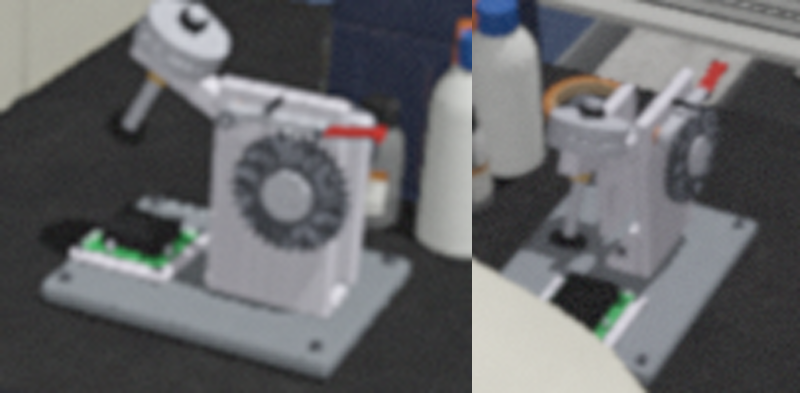

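The zooms show the press front facing roughly -x. The red tongue runs to the right (-y), over the wheel's upper right rim, and the raised discs are behind left. I'll go above the rod first and look from there.

Request:
{"name": "apply_moves", "arguments": {
  "plan": [
    {"offset": [19, 31.5, -3], "twist": 0.093},
    {"offset": [19, 31.5, -3], "twist": 0.093},
    {"offset": [19, 31.5, -3], "twist": 0.093},
    {"offset": [19, 31.5, -3], "twist": 0.093},
    {"offset": [19, 31.5, -3], "twist": 0.093},
    {"offset": [19, 31.5, -3], "twist": 0.093},
    {"offset": [19, 31.5, -3], "twist": 0.093},
    {"offset": [19, 31.5, -3], "twist": 0.093},
    {"offset": [19, 31.5, -3], "twist": 0.093},
    {"offset": [19, 31.5, -3], "twist": 0.093},
    {"offset": [19, 31.5, -3], "twist": 0.093},
    {"offset": [19, 31.5, -3], "twist": 0.093},
    {"offset": [19, 31.5, -3], "twist": 0.093},
    {"offset": [19, 31.5, -3], "twist": 0.093},
    {"offset": [19, 31.5, -3], "twist": 0.093},
    {"offset": [19, 31.5, -3], "twist": 0.093},
    {"offset": [0, 0, 0], "twist": 0},
    {"offset": [0, 0, 0], "twist": 0}
  ],
  "gripper": 80
}}

```text
time: 2.4
tool_pos: [0.4516, -0.1293, 0.1664]
eef_rot: [0.653, 0.757, -0.0, -0.0]
ft_force: [-1.0, 0.6, -0.3]
gripper_width: 0.0734
```

```bash
python3 - <<'E'
from h import *
import pickle
w=get('wrist');pickle.dump(w,open('w1.pkl','wb'));save(w,'w1.png')
s=state();print(s['time'],s['tool_pos'],s['qpos'],R.from_quat(s['eef_rot']).as_matrix()[:,0],s['ft_force'])
l,cs=mask(w,(20,120,90),(35,255,255),300);print(cs)
for i,st,c in cs:
    ys,xs=np.nonzero(l==i);P=np.array([onz(w,(x,y),0.02)[:2] for x,y in zip(xs,ys)]);m=P.mean(0);ww,v=np.linalg.eigh(np.cov(P.T));print(i,m,v[:,1],np.sqrt(ww*12))
E
```

```text
2.45 [ 0.45146997 -0.12975446  0.16646775] [ 0.69974977  0.28754813 -0.56392897  2.04675459  0.2020652   0.86057218
  0.16719242] [-1.44952221e-01  9.89438568e-01 -4.17505705e-04] [ 0.86518098  0.73330268 -0.75508809]
[(3, [312, 167, 25, 80, 1381], [325.1, 205.4]), (7, [129, 287, 36, 68, 1061], [142.3, 321.9]), (8, [478, 287, 36, 68, 1094], [499.9, 321.3]), (13, [251, 370, 389, 14, 2620], [501.6, 377.9])]
3 [ 0.45810656 -0.15145401] [-0.14392134  0.98958913] [0.02653773 0.08454638]
7 [ 0.27910336 -0.3129801 ] [0.13455837 0.99090567] [0.02724584 0.09311634]
8 [ 0.66780874 -0.25429223] [-0.41859333  0.90817378] [0.02772388 0.09399627]
13 [ 0.68886641 -0.32551052] [-0.98590804 -0.1672882 ] [0.01416164 0.41527491]
```

View pics/w1.png

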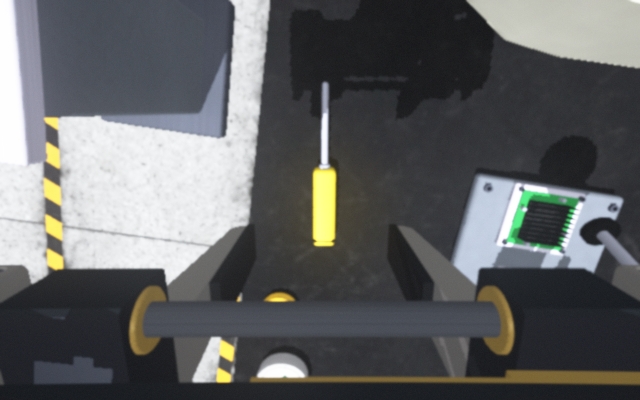

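The wrist view shows the rod straight in the picture: tip at (325,82), handle from (325,167) to (325,245). The press's front-left base corner is at (478,173), with its left edge running to (623,196).

```bash
python3 - <<'E'
from h import *
import pickle
w=pickle.load(open('w1.pkl','rb'));ims=pickle.load(open('ims0.pkl','rb'));a,b=ims['scene'],ims['side']
t=onz(w,(325,82),.011);f=onz(w,(325,167),.02);e=onz(w,(325,245),.02);print('tip',t,'front',f,'back',e)
u=np.array([-.144,.9896]);print('centre from tip',t[:2]-.12*u)
FL=onz(w,(478,173),.016);FE=onz(w,(454,262),.016);LE=onz(w,(623,196),.016);print(FL,FE,LE)
print('yaw',np.degrees(np.arctan2(*(LE-FL)[[1,0]])),np.degrees(np.arctan2(*(FL-FE)[[1,0]]))-90)
for n,im,uvs in(('scene',a,[(320.7,227.5),(391.9,247),(414.2,222.4)]),):
    for uv in uvs: print(n,onz(im,uv,.016))
l,cs=mask(w,(45,80,40),(85,255,255),200);print(cs)
s=[(505,240),(519,184),(583,195),(570,252)];print([onz(w,p,.024)[:2].round(4).tolist() for p in s], np.mean([onz(w,p,.024) for p in s],0))
E
```

```text
tip [ 0.44035124 -0.03438052  0.011     ] front [ 0.45209132 -0.1125198   0.02      ] back [ 0.46432215 -0.1933376   0.02      ]
centre from tip [ 0.45763124 -0.15313252]
[ 0.6025274  -0.09701603  0.016     ] [ 0.60288824 -0.19391684  0.016     ] [ 0.75002713 -0.09882101  0.016     ]
yaw -0.7011071440800908 0.21335697217284633
scene [ 0.60475322 -0.10157974  0.016     ]
scene [ 0.60325575 -0.28512868  0.016     ]
scene [ 0.74607047 -0.29236927  0.016     ]
[(1, [506, 190, 74, 54, 1091], [538.2, 211.4])]
[[0.6436, -0.1591], [0.6403, -0.1008], [0.7044, -0.1025], [0.712, -0.162]] [ 0.67509884 -0.13111531  0.024     ]
```

Request:
{"name": "apply_moves", "arguments": {
  "plan": [
    {"offset": [2.5, 2.5, -15], "twist": 0},
    {"offset": [0, 0, -20], "twist": 0},
    {"offset": [0, 0, -20], "twist": 0},
    {"offset": [0, 0, -20], "twist": 0},
    {"offset": [0, 0, -20], "twist": 0},
    {"offset": [0, 0, -20], "twist": 0},
    {"offset": [0, 0, -20], "twist": 0},
    {"offset": [0, 0, -14], "twist": 0},
    {"offset": [0, 0, -9], "twist": 0},
    {"offset": [0, 0, -4], "twist": 0},
    {"offset": [0, 0, 0], "twist": 0}
  ]
}}

```text
time: 3.82
tool_pos: [0.4546, -0.1264, 0.0046]
eef_rot: [0.653, 0.757, 0.0, 0.0]
ft_force: [-0.7, -0.2, -0.2]
gripper_width: 0.0735
```

Request:
{"name": "apply_moves", "arguments": {
  "plan": [
    {"offset": [0, 0, 0], "twist": 0},
    {"offset": [0, 0, 0], "twist": 0},
    {"offset": [0, 0, 0], "twist": 0},
    {"offset": [0, 0, 0], "twist": 0},
    {"offset": [0, 0, 0], "twist": 0},
    {"offset": [0, 0, 0], "twist": 0}
  ],
  "gripper": 0
}}

```text
time: 4.58
tool_pos: [0.4545, -0.1264, 0.0046]
eef_rot: [0.653, 0.757, -0.0, 0.0]
ft_force: [0.3, -0.0, 0.7]
gripper_width: 0.0219
```

Request:
{"name": "apply_moves", "arguments": {
  "plan": [
    {"offset": [0, 0, 10], "twist": 0},
    {"offset": [0, 0, 20], "twist": 0},
    {"offset": [0, 0, 25], "twist": 0},
    {"offset": [0, -10, 20], "twist": -0.12},
    {"offset": [0, -10, 20], "twist": -0.12},
    {"offset": [0, -10, 20], "twist": -0.12},
    {"offset": [0, -15, 0], "twist": -0.17},
    {"offset": [5, -15, 0], "twist": -0.17},
    {"offset": [5, -15, 0], "twist": -0.17},
    {"offset": [5, -15, 0], "twist": -0.17},
    {"offset": [5, -15, 0], "twist": -0.17},
    {"offset": [5, -15, 0], "twist": -0.17},
    {"offset": [5, -15, 0], "twist": -0.17},
    {"offset": [5, -12, 0], "twist": -0.12},
    {"offset": [5, -10, 0], "twist": -0.05},
    {"offset": [5, 0, 0], "twist": 0},
    {"offset": [0, 0, 0], "twist": 0},
    {"offset": [0, 0, 0], "twist": 0}
  ]
}}

```text
time: 6.82
tool_pos: [0.4994, -0.2828, 0.1195]
eef_rot: [1.0, -0.0, -0.0, -0.0]
ft_force: [0.7, -0.1, -0.9]
gripper_width: 0.0217
```

```bash
python3 - <<'E'
from h import *
import pickle
ims={n:get(n) for n in('scene','side','wrist')};pickle.dump(ims,open('ims2.pkl','wb'))
s=state();print(s['time'],s['tool_pos'],s['qpos'],R.from_quat(s['eef_rot']).as_matrix()[:,0],s['ft_force'],s['gripper_width'])
for n in ims: print(n,mask(ims[n],(0,130,70),(6,255,255),8)[1], mask(ims[n],(173,130,70),(180,255,255),8)[1])
w=ims['wrist']['color']; a=cv2.resize(ims['scene']['color'][160:260,290:430],None,fx=2.86,fy=2.86,interpolation=cv2.INTER_CUBIC); b=cv2.resize(ims['side']['color'][110:210,270:410],None,fx=2.86,fy=2.86,interpolation=cv2.INTER_CUBIC)
c=np.zeros((600,800,3),np.uint8);c[:286,:400]=a[:286,:400];c[:286,400:]=b[:286,:400];c[290:590,160:640]=cv2.resize(w,(480,300));cv2.imwrite('pics/m2.png',c[...,::-1])
E
```

```text
6.975 [ 0.49937276 -0.2831824   0.11962457] [ 0.53219723  0.46031399 -0.09480313  1.86509088  0.05755312  0.81897422
 -1.16466006] [ 9.99998480e-01 -1.73796470e-03 -1.39024593e-04] [-0.52423765  0.36302752 -0.42587206] 0.021538374531589143
scene [(1, [262, 129, 13, 10, 98], [268.0, 133.8]), (2, [402, 188, 6, 4, 15], [404.9, 189.1]), (3, [83, 192, 41, 12, 400], [103.2, 197.7]), (5, [99, 240, 9, 9, 41], [103.1, 243.2]), (6, [101, 250, 21, 65, 412], [111.1, 281.7])] []
side [(1, [320, 140, 7, 7, 25], [323.1, 142.6]), (2, [219, 206, 19, 18, 260], [227.8, 214.3])] []
wrist [] []
```

View pics/m2.png

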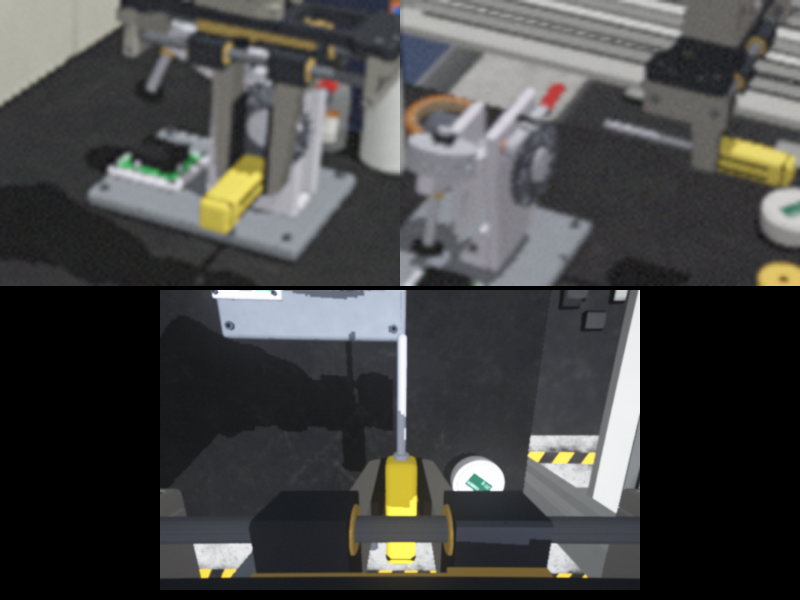

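The rod is level in the gripper and its tip shows in the wrist part at montage (403,337). The base front edge runs from (221,335) to (404,340), and the tongue is at side (323,142). Next I'll measure the tongue and the rod tip.

```bash
python3 - <<'E'
from h import *
import pickle
i0=pickle.load(open('ims0.pkl','rb'));i2=pickle.load(open('ims2.pkl','rb'));a,b=i0['scene'],i0['side'];w=i2['wrist']
W=lambda x,y:((x-160)*4/3,(y-290)*4/3)
print('FL',onz(w,W(221,335),.016),'FR',onz(w,W(404.5,340),.016),'tip',onz(w,W(403,336.5),.126))
print('tip side/wrist',tri(w,W(403,336.5),i2['side'],(341.7,153)))
print('tongue inner',tri(a,(392.6,188.6),b,(320.1,147.4)),'outer',tri(a,(408.7,188.6),b,(325.6,139.8)))
# red pixels, wide
for n,im,bx in(('scene',a,(380,175,420,200)),('side',b,(310,130,335,155))):
    hsv=cv2.cvtColor(im['color'],cv2.COLOR_RGB2HSV);h=hsv[...,0].astype(int);m=((h<12)|(h>168))&(hsv[...,1]>90)
    ys,xs=np.nonzero(m[bx[1]:bx[3],bx[0]:bx[2]]);
    for y in sorted(set(ys)): print(n,y+bx[1],(xs[ys==y]+bx[0]).tolist())
# expected: press origin guess
o=np.array([.678,-.194,0]);
print('exp scene',proj(a,[o+[x,y,.1375] for x in(-.045,-.032) for y in(-.084,-.102)]).round(1).tolist());print('exp side',proj(b,[o+[x,y,.1375] for x in(-.045,-.032) for y in(-.084,-.102)]).round(1).tolist())
print('wheel ctr scene',proj(a,o+[-.043,-.045,.098]),'side',proj(b,o+[-.043,-.045,.098]))
E
```

```text
FL [ 0.60599986 -0.09882005  0.016     ] FR [ 0.60185714 -0.28716853  0.016     ] tip [ 0.59074009 -0.28461364  0.126     ]
tip side/wrist (array([ 0.5907807 , -0.28467503,  0.12438532]), np.float64(0.0003543309461526415))
tongue inner (array([ 0.63739968, -0.26285136,  0.14147367]), np.float64(0.0014324065747870322)) outer (array([ 0.63910103, -0.29726836,  0.14555207]), np.float64(0.007749958619623785))
scene 186 [406, 407]
scene 187 [394, 395, 396, 397, 398, 399, 400, 405, 406, 407, 408]
scene 188 [393, 394, 395, 396, 397, 398, 399, 400, 401, 402, 403, 404, 405, 406, 407, 408]
scene 189 [393, 394, 395, 396, 397, 398, 399, 400, 401, 402, 403, 404, 405, 406, 407]
scene 190 [405, 406, 407]
side 139 [323, 324, 325, 326]
side 140 [323, 324, 325, 326, 327]
side 141 [322, 323, 324, 325, 326]
side 142 [322, 323, 324, 325]
side 143 [321, 322, 323, 324, 325]
side 144 [320, 321, 322, 323, 324]
side 145 [320, 321, 322, 323, 324]
side 146 [320, 321, 322, 323]
side 147 [322]
exp scene [[398.1, 192.6], [405.9, 194.3], [400.0, 190.6], [407.7, 192.2]]
exp side [[324.3, 145.7], [327.3, 141.9], [319.3, 144.4], [322.3, 140.7]]
wheel ctr scene [[380.58249178 204.6106099 ]] side [[316.75284883 167.75796743]]
```

Request:
{"name": "apply_moves", "arguments": {
  "plan": [
    {"offset": [8, 0, 0], "twist": 0},
    {"offset": [8, 0, 0], "twist": 0},
    {"offset": [8, 0, 0], "twist": 0},
    {"offset": [6, 0, 0], "twist": 0},
    {"offset": [6, 0, 0], "twist": 0},
    {"offset": [0, 0, 0], "twist": 0}
  ]
}}

```text
time: 7.72
tool_pos: [0.536, -0.2833, 0.1195]
eef_rot: [1.0, -0.001, 0.0, -0.0]
ft_force: [-0.6, 0.4, -1.1]
gripper_width: 0.0216
```

Request:
{"name": "apply_moves", "arguments": {
  "plan": [
    {"offset": [5, 0, 0], "twist": 0},
    {"offset": [5, 0, 0], "twist": 0},
    {"offset": [5, 0, 0], "twist": 0},
    {"offset": [5, 0, 0], "twist": 0},
    {"offset": [0, 0, 0], "twist": 0}
  ]
}}

```text
time: 8.35
tool_pos: [0.556, -0.2833, 0.1196]
eef_rot: [1.0, -0.001, 0.0, -0.0]
ft_force: [0.2, 0.7, -1.2]
gripper_width: 0.0219
```

```bash
python3 - <<'E'
from h import *
import pickle
ims={n:get(n) for n in('scene','side','wrist')};pickle.dump(ims,open('ims3.pkl','wb'))
s=state();print(s['time'],s['tool_pos'],s['ft_force'])
b=ims['side']['color'][100:200,290:390]; a=ims['scene']['color'][150:250,350:450];w=ims['wrist']['color'][0:200,220:420]
f=lambda x,k:cv2.resize(x,(k,k),interpolation=cv2.INTER_CUBIC)
cv2.imwrite('pics/m3.png',np.hstack([f(b,400),f(w,400)])[...,::-1])
E
```

```text
8.5 [ 0.55529027 -0.28345276  0.11948234] [-0.80745801 -0.11389586 -1.85333065]
```

View pics/m3.png

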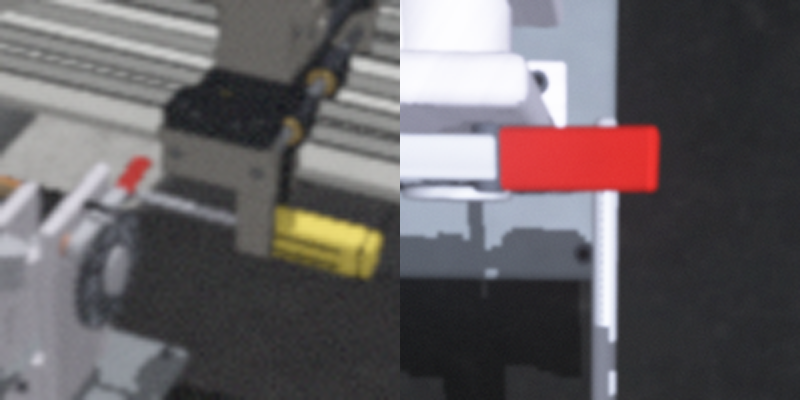

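The wrist view shows the shank crossing under the red tongue at column 606 of the crop. The tip shows beyond it at (606,120), and the tongue spans 500 to 658. I'll push 20 mm further in and then feel upward.

Request:
{"name": "apply_moves", "arguments": {
  "plan": [
    {"offset": [5, 0, 0], "twist": 0},
    {"offset": [5, 1, 0], "twist": 0},
    {"offset": [5, 0, 0], "twist": 0},
    {"offset": [5, 0, 0], "twist": 0},
    {"offset": [0, 0, 0], "twist": 0},
    {"offset": [0, 0, 0], "twist": 0}
  ]
}}

```text
time: 9.25
tool_pos: [0.5753, -0.2824, 0.1195]
eef_rot: [1.0, -0.001, -0.0, -0.0]
ft_force: [0.4, 0.9, 0.1]
gripper_width: 0.0216
```

```bash
cat > feel.py <<'E'
from h import *
import pickle,sys
F=[];Z=[]
ks=['wrist','scene','wrist','side','wrist','wrist'] if len(sys.argv)<2 else ['wrist','scene','side']
ims={}
for k in ks:
    ims[k]=get(k);s=state();F.append(s['ft_force']);Z.append([*s['tool_pos'],s['ft_torque'][1]])
pickle.dump(ims,open('last.pkl','wb'))
F=np.array(F);print(s['time'],'F',F.mean(0).round(2),'sd',F.std(0).round(2),'pos,Ty',np.mean(Z,0).round(4))
w=ims['wrist'];hsv=cv2.cvtColor(w['color'],cv2.COLOR_RGB2HSV);h=hsv[...,0].astype(int)
m=(((h<8)|(h>172))&(hsv[...,1]>150)&(hsv[...,2]>80)).astype(np.uint8);m[200:]=0
n,l,st,c=cv2.connectedComponentsWithStats(m);
for j in range(1,n):
    if st[j][4]>200: print('tongue',st[j],cv2.minAreaRect(np.argwhere(l==j)[:,::-1].astype(np.float32)))
E
python3 feel.py
```

```text
9.55 F [-0.08 -0.17 -0.63] sd [0.53 0.27 0.69] pos,Ty [ 0.5753 -0.2825  0.1196 -0.0265]
tongue [ 274  113   78   32 2216] ((312.5, 128.5), (77.0, 31.0), 0.0)
```

Request:
{"name": "apply_moves", "arguments": {
  "plan": [
    {"offset": [0, 0, 1], "twist": 0},
    {"offset": [0, 0, 1], "twist": 0},
    {"offset": [0, 0, 1], "twist": 0},
    {"offset": [0, 0, 1], "twist": 0},
    {"offset": [0, 0, 0], "twist": 0}
  ]
}}

```text
time: 10.18
tool_pos: [0.5756, -0.2825, 0.1237]
eef_rot: [1.0, -0.001, 0.0, 0.0]
ft_force: [-0.6, -0.3, -0.3]
gripper_width: 0.0219
```

```bash
python3 feel.py
```

```text
10.475 F [-0.01  0.03 -0.8 ] sd [0.41 0.4  0.56] pos,Ty [ 5.755e-01 -2.824e-01  1.236e-01  5.000e-04]
tongue [ 276  113   75   31 2115] ((313.0, 128.0), (30.0, 74.0), 90.0)
```

Request:
{"name": "apply_moves", "arguments": {
  "plan": [
    {"offset": [0, 0, 1], "twist": 0},
    {"offset": [0, 0, 1], "twist": 0},
    {"offset": [0, 0, 1], "twist": 0},
    {"offset": [0, 0, 0], "twist": 0}
  ]
}}

```text
time: 10.98
tool_pos: [0.5756, -0.2825, 0.1267]
eef_rot: [1.0, -0.001, 0.0, 0.0]
ft_force: [-0.4, 0.9, -1.0]
gripper_width: 0.0217
```

```bash
python3 feel.py; python3 - <<'E'
from h import *
import pickle
ims=pickle.load(open('last.pkl','rb'));b=ims['side']['color'][110:180,300:370]; a=ims['scene']['color'][150:250,350:450]
f=lambda x,k:cv2.resize(x,(k,k),interpolation=cv2.INTER_CUBIC)
cv2.imwrite('pics/m4.png',np.hstack([f(b,400),f(a,400)])[...,::-1])
E
```

```text
11.275 F [ 0.11 -0.09 -0.46] sd [0.52 0.52 0.36] pos,Ty [ 0.5755 -0.2824  0.1266 -0.0172]
tongue [ 277  113   73   30 2038] ((313.0, 127.5), (29.0, 72.0), 90.0)
```

View pics/m4.png

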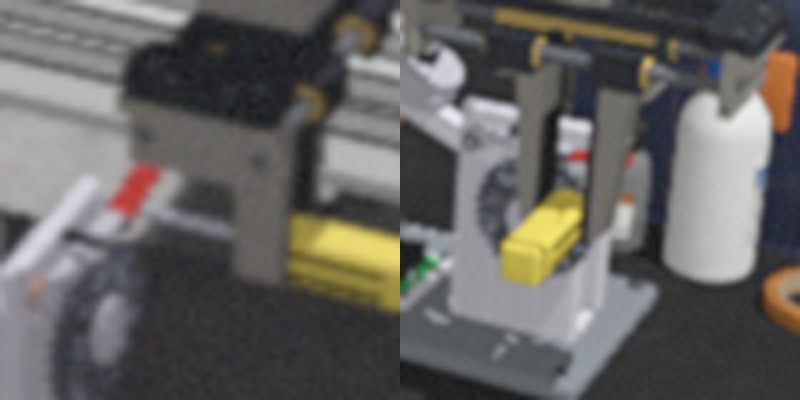

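Still no contact: the side view shows the shank just below the red tongue. I'll go on.

Request:
{"name": "apply_moves", "arguments": {
  "plan": [
    {"offset": [0, 0, 0.5], "twist": 0},
    {"offset": [0, 0, 0.5], "twist": 0},
    {"offset": [0, 0, 0.5], "twist": 0},
    {"offset": [0, 0, 0.5], "twist": 0},
    {"offset": [0, 0, 0], "twist": 0}
  ]
}}

```text
time: 11.9
tool_pos: [0.5756, -0.2825, 0.1287]
eef_rot: [1.0, -0.001, 0.0, 0.0]
ft_force: [0.2, 0.7, -0.9]
gripper_width: 0.0217
```

```bash
python3 feel.py
```

```text
12.2 F [ 0.03  0.18 -0.81] sd [0.53 0.51 0.41] pos,Ty [ 0.5755 -0.2824  0.1286 -0.0205]
tongue [ 277  113   73   30 1981] ((313.0, 127.5), (29.0, 72.0), 90.0)
```

Request:
{"name": "apply_moves", "arguments": {
  "plan": [
    {"offset": [0, 0, 0.5], "twist": 0},
    {"offset": [0, 0, 0.5], "twist": 0},
    {"offset": [0, 0, 0.5], "twist": 0},
    {"offset": [0, 0, 0.5], "twist": 0},
    {"offset": [0, 0, 0], "twist": 0}
  ]
}}

```text
time: 12.82
tool_pos: [0.5756, -0.2825, 0.1307]
eef_rot: [1.0, -0.001, 0.0, 0.0]
ft_force: [1.4, -0.3, -1.5]
gripper_width: 0.0217
```

```bash
python3 feel.py
```

```text
13.125 F [ 0.14 -0.33 -0.94] sd [0.5  0.47 0.36] pos,Ty [ 0.5755 -0.2824  0.1306 -0.0284]
tongue [ 278  113   72   29 1925] ((313.5, 127.0), (28.0, 71.0), 90.0)
```

Request:
{"name": "apply_moves", "arguments": {
  "plan": [
    {"offset": [0, 0, 0.5], "twist": 0},
    {"offset": [0, 0, 0.5], "twist": 0},
    {"offset": [0, 0, 0.5], "twist": 0},
    {"offset": [0, 0, 0], "twist": 0}
  ]
}}

```text
time: 13.62
tool_pos: [0.5755, -0.2824, 0.1321]
eef_rot: [1.0, -0.001, -0.0, 0.0]
ft_force: [0.6, 0.2, -1.7]
gripper_width: 0.0218
```

```bash
python3 feel.py
```

```text
13.925 F [ 0.1   0.09 -0.86] sd [0.3  0.46 0.7 ] pos,Ty [ 0.5755 -0.2824  0.1321 -0.0072]
tongue [ 278  113   71   29 1896] ((313.0, 127.0), (28.0, 70.0), 90.0)
```

Request:
{"name": "apply_moves", "arguments": {
  "plan": [
    {"offset": [0, 0, 0.5], "twist": 0},
    {"offset": [0, 0, 0.5], "twist": 0},
    {"offset": [0, 0, 0.5], "twist": 0},
    {"offset": [0, 0, 0], "twist": 0}
  ]
}}

```text
time: 14.42
tool_pos: [0.5753, -0.2823, 0.1332]
eef_rot: [1.0, -0.001, -0.0, -0.0]
ft_force: [1.6, -0.0, -3.8]
gripper_width: 0.0216
```

```bash
python3 feel.py
```

```text
14.725 F [ 1.29 -0.44 -5.13] sd [0.59 0.19 0.66] pos,Ty [ 0.5753 -0.2823  0.1333 -0.0163]
tongue [ 279  112   70   30 1879] ((313.5, 126.5), (29.0, 69.0), 90.0)
```

Contact is at about 4.4 N and the pawl is still stuck, so I'll lift in finer steps.

Request:
{"name": "apply_moves", "arguments": {
  "plan": [
    {"offset": [0, 0, 0.2], "twist": 0},
    {"offset": [0, 0, 0], "twist": 0},
    {"offset": [0, 0, 0], "twist": 0}
  ]
}}

```text
time: 15.1
tool_pos: [0.5753, -0.2823, 0.1337]
eef_rot: [1.0, -0.001, -0.0, -0.0]
ft_force: [0.7, -0.1, -6.2]
gripper_width: 0.0212
```

```bash
python3 feel.py
```

```text
15.4 F [ 0.67 -0.06 -5.2 ] sd [0.61 0.42 0.44] pos,Ty [ 0.5754 -0.2823  0.1337  0.1719]
tongue [ 279  112   70   30 1862] ((313.5, 126.5), (29.0, 69.0), 90.0)
```

Request:
{"name": "apply_moves", "arguments": {
  "plan": [
    {"offset": [0, 0, 0.3], "twist": 0},
    {"offset": [0, 0, 0], "twist": 0}
  ]
}}

```text
time: 15.65
tool_pos: [0.5754, -0.2823, 0.1341]
eef_rot: [1.0, -0.001, -0.0, -0.0]
ft_force: [-0.2, 1.1, -5.7]
gripper_width: 0.0216
```

```bash
python3 feel.py
```

```text
15.95 F [ 0.23  0.68 -5.39] sd [0.26 0.25 0.44] pos,Ty [ 0.5754 -0.2824  0.1341  0.2299]
tongue [ 279  113   70   29 1858] ((313.5, 127.0), (28.0, 69.0), 90.0)
```

Request:
{"name": "apply_moves", "arguments": {
  "plan": [
    {"offset": [0, 0, 0.3], "twist": 0},
    {"offset": [0, 0, 0.2], "twist": 0},
    {"offset": [0, 0, 0], "twist": 0}
  ]
}}

```text
time: 16.32
tool_pos: [0.5755, -0.2824, 0.1346]
eef_rot: [1.0, -0.001, -0.0, -0.0]
ft_force: [-0.1, 0.4, -6.0]
gripper_width: 0.0214
```

```bash
python3 feel.py; python3 - <<'E'
from h import *
import pickle
ims=pickle.load(open('last.pkl','rb'));b=ims['side']['color'][110:190,310:410]; w=ims['wrist']['color'][80:330,220:420]
cv2.imwrite('pics/m5.png',np.hstack([cv2.resize(b,(500,400),interpolation=cv2.INTER_CUBIC),cv2.resize(w,(300,400))])[...,::-1])
E
```

```text
16.625 F [-0.28  0.76 -5.67] sd [0.26 0.45 0.28] pos,Ty [ 0.5755 -0.2824  0.1346  0.3163]
tongue [ 279  113   70   29 1863] ((313.5, 127.0), (28.0, 69.0), 90.0)
```

View pics/m5.png

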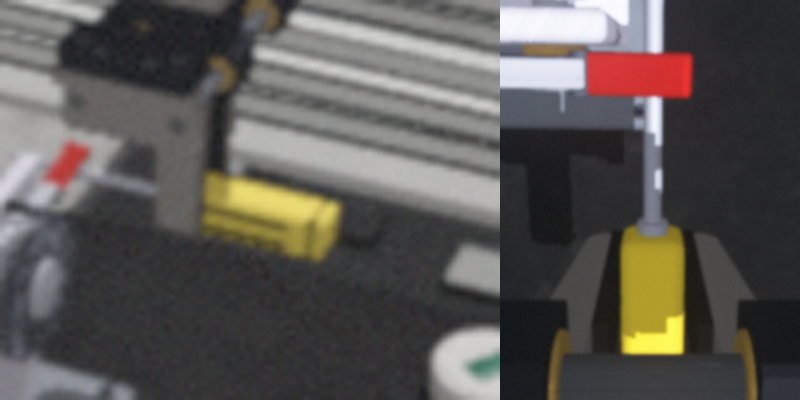

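The tongue still appears unmoved while the force creeps up to about 4.9 N. The rod is still gripped and under the tongue.

Request:
{"name": "apply_moves", "arguments": {
  "plan": [
    {"offset": [0, 0, 0.3], "twist": 0},
    {"offset": [0, 0, 0.2], "twist": 0},
    {"offset": [0, 0, 0], "twist": 0}
  ]
}}

```text
time: 17.0
tool_pos: [0.5755, -0.2824, 0.1351]
eef_rot: [1.0, -0.001, -0.0, -0.0]
ft_force: [-0.2, 1.0, -6.3]
gripper_width: 0.0218
```

```bash
python3 feel.py
```

```text
17.3 F [-0.29  1.01 -5.65] sd [0.33 0.48 0.33] pos,Ty [ 0.5755 -0.2824  0.1351  0.3447]
tongue [ 278  113   71   29 1867] ((313.0, 127.0), (28.0, 70.0), 90.0)
```

Request:
{"name": "apply_moves", "arguments": {
  "plan": [
    {"offset": [0, 0, 0.3], "twist": 0},
    {"offset": [0, 0, 0.3], "twist": 0},
    {"offset": [0, 0, 0.3], "twist": 0},
    {"offset": [0, 0, 0], "twist": 0}
  ]
}}

```text
time: 17.8
tool_pos: [0.5755, -0.2824, 0.136]
eef_rot: [1.0, -0.001, -0.0, -0.0]
ft_force: [0.8, 1.1, -5.4]
gripper_width: 0.0216
```

```bash
python3 feel.py; python3 - <<'E'
from h import *
import pickle
# subpixel: red area in side (tongue) vs. earlier, and rod pitch from wrist
for f in('ims3.pkl','last.pkl'):
    im=pickle.load(open(f,'rb'));
    for n in('side','wrist'):
        hsv=cv2.cvtColor(im[n]['color'],cv2.COLOR_RGB2HSV).astype(float);bx=(slice(130,155),slice(312,335)) if n=='side' else (slice(80,160),slice(240,400))
        c=im[n]['color'].astype(float)[bx];wt=np.clip(c[...,0]-(c[...,1]+c[...,2])/2-60,0,None);yy,xx=np.mgrid[bx];print(f,n,(wt*yy).sum()/wt.sum(),(wt*xx).sum()/wt.sum(),wt.sum())
im=pickle.load(open('ims3.pkl','rb'));P=np.array([.639,-.285,.145]);print(proj(im['side'],[P,P+[0,0,.005]]))
E
```

```text
18.1 F [-0.53  1.29 -5.55] sd [0.4  0.32 0.34] pos,Ty [ 0.5755 -0.2824  0.136   0.3806]
tongue [ 278  113   71   29 1865] ((313.0, 127.0), (28.0, 70.0), 90.0)
ims3.pkl side 142.82466903454957 323.0758798837585 1548.5
ims3.pkl wrist 86.77355494176346 310.63558841621534 124363.5
last.pkl side 141.85868559086703 323.01573588398645 1620.5
last.pkl wrist 126.3655533798028 313.80468116890796 173375.5
[[323.17564303 140.98555556]
 [323.19815085 139.21139582]]
```

The side view shows the tongue up by about 2.7 mm, so the pawl is moving with the rod at roughly 4.8 N. I'll carry on.

```bash
cat >> feel.py <<'E'
i0=pickle.load(open('ims0.pkl','rb'))['side']
def rr(im):
    bx=(slice(128,155),slice(312,335));c=im['color'].astype(float)[bx];wt=np.clip(c[...,0]-(c[...,1]+c[...,2])/2-60,0,None);yy,xx=np.mgrid[bx];return (wt*yy).sum()/wt.sum()
print('rise mm',(rr(i0)-rr(ims['side']))/.355)
# arm motion: changed pixels vs previous saved side picture in disc region
g=cv2.cvtColor(ims['side']['color'],cv2.COLOR_RGB2GRAY)[110:220,255:310].astype(float)
import os
if os.path.exists('g.npy'): print('arm diff',np.abs(g-np.load('g.npy')).mean())
np.save('g.npy',g)
E
python3 feel.py s
```

```text
18.25 F [ 0.03  1.02 -5.3 ] sd [0.45 0.51 0.59] pos,Ty [ 0.5755 -0.2824  0.136   0.3763]
tongue [ 278  113   71   29 1864] ((313.0, 127.0), (28.0, 70.0), 90.0)
rise mm 1.5551904140046402
```

Request:
{"name": "apply_moves", "arguments": {
  "plan": [
    {"offset": [0, 0, 0.5], "twist": 0},
    {"offset": [0, 0, 0.5], "twist": 0},
    {"offset": [0, 0, 0.5], "twist": 0},
    {"offset": [0, 0, 0.5], "twist": 0},
    {"offset": [0, 0, 0.5], "twist": 0},
    {"offset": [0, 0, 0.5], "twist": 0},
    {"offset": [0, 0, 0], "twist": 0}
  ]
}}

```text
time: 19.12
tool_pos: [0.5762, -0.2833, 0.1398]
eef_rot: [1.0, -0.001, 0.001, 0.001]
ft_force: [-0.1, 0.1, -2.3]
gripper_width: 0.0217
```

```bash
python3 feel.py
```

```text
19.425 F [ 0.18 -0.19 -1.97] sd [0.58 0.67 0.52] pos,Ty [ 0.5761 -0.2832  0.1397  0.0429]
tongue [ 276  114   70   29 1851] ((310.5, 128.0), (28.0, 69.0), 90.0)
rise mm 4.864066214031802
arm diff 4.4702479338842975
```

It broke loose, with the force falling to about 1.3 N. I'll keep lifting in small steps and watch the arm.

Request:
{"name": "apply_moves", "arguments": {
  "plan": [
    {"offset": [0, 0, 0.4], "twist": 0},
    {"offset": [0, 0, 0.4], "twist": 0},
    {"offset": [0, 0, 0.4], "twist": 0},
    {"offset": [0, 0, 0], "twist": 0}
  ]
}}

```text
time: 19.92
tool_pos: [0.5755, -0.2825, 0.1402]
eef_rot: [1.0, -0.001, 0.0, 0.0]
ft_force: [0.5, -0.8, -2.4]
gripper_width: 0.0218
```

```bash
python3 feel.py
```

```text
20.225 F [ 0.45 -0.79 -1.17] sd [0.49 0.38 0.38] pos,Ty [ 0.5755 -0.2825  0.1402 -0.0749]
tongue [ 278  113   70   29 1846] ((312.5, 127.0), (28.0, 69.0), 90.0)
rise mm 5.004246040087944
arm diff 6.821487603305785
```

```bash
python3 - <<'E'
from h import *
import pickle
G=lambda f:cv2.cvtColor(pickle.load(open(f,'rb'))['side']['color'],cv2.COLOR_RGB2GRAY)[110:220,255:310].astype(float)
a,b,c,d=[G(f) for f in('ims0.pkl','ims2.pkl','ims3.pkl','last.pkl')]
print([np.abs(x-y).mean() for x,y in((a,b),(b,c),(c,d),(a,d))])
B=cv2.GaussianBlur
x=np.hstack([cv2.resize(k,(260,520)) for k in(c,d,np.clip(np.abs(B(c,(5,5),0)-B(d,(5,5),0))*8,0,255))]);cv2.imwrite('pics/m6.png',x)
E
```

```text
[np.float64(6.9461157024793385), np.float64(2.7907438016528925), np.float64(8.681157024793388), np.float64(11.33900826446281)][ WARN:0@0.599] global loadsave.cpp:1063 imwrite_ Unsupported depth image for selected encoder is fallbacked to CV_8U.
```

View pics/m6.png

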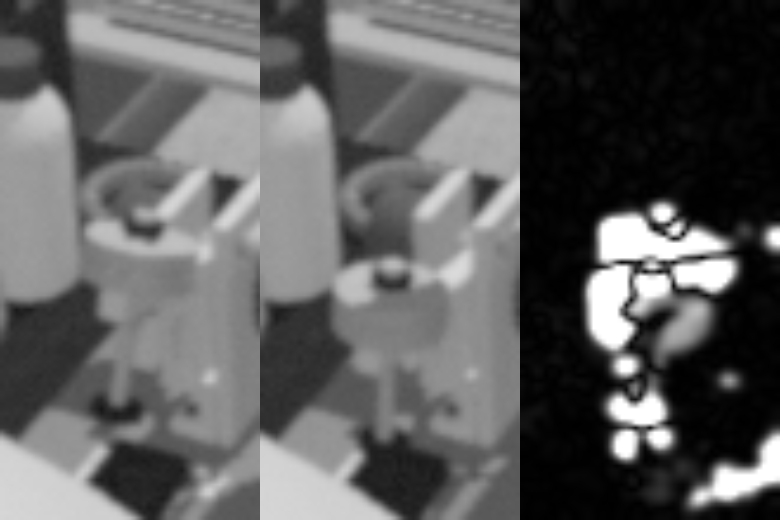

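The middle frame shows the disc arm sunk well below where it was (disc top row 225 to 270), so the pawl is clear. I'll add a touch of lift and hold.

Request:
{"name": "apply_moves", "arguments": {
  "plan": [
    {"offset": [0, 0, 0.3], "twist": 0},
    {"offset": [0, 0, 0], "twist": 0},
    {"offset": [0, 0, 0], "twist": 0},
    {"offset": [0, 0, 0], "twist": 0},
    {"offset": [0, 0, 0], "twist": 0},
    {"offset": [0, 0, 0], "twist": 0}
  ]
}}

```text
time: 20.98
tool_pos: [0.5755, -0.2824, 0.1405]
eef_rot: [1.0, -0.001, -0.0, 0.0]
ft_force: [0.5, -0.7, -1.2]
gripper_width: 0.0214
```

```bash
python3 feel.py
```

```text
21.275 F [ 0.72 -0.85 -2.32] sd [0.73 0.28 0.47] pos,Ty [ 0.5755 -0.2824  0.1405 -0.0932]
tongue [ 278  113   70   29 1840] ((312.5, 127.0), (28.0, 69.0), 90.0)
rise mm 5.4302606256248485
arm diff 7.659504132231405
```

Request:
{"name": "apply_moves", "arguments": {
  "plan": [
    {"offset": [0, 0, 0], "twist": 0},
    {"offset": [0, 0, 0], "twist": 0},
    {"offset": [0, 0, 0], "twist": 0},
    {"offset": [0, 0, 0], "twist": 0},
    {"offset": [0, 0, 0], "twist": 0},
    {"offset": [0, 0, 0], "twist": 0},
    {"offset": [0, 0, 0], "twist": 0},
    {"offset": [0, 0, 0], "twist": 0}
  ]
}}

```text
time: 22.28
tool_pos: [0.5755, -0.2824, 0.1405]
eef_rot: [1.0, -0.001, -0.0, -0.0]
ft_force: [0.6, -1.1, -2.3]
gripper_width: 0.0219
```

```bash
python3 feel.py; python3 feel.py s; python3 - <<'E'
from h import *
import pickle
im=pickle.load(open('last.pkl','rb'))
b=im['side']['color'][110:220,255:365];a=im['scene']['color'][130:240,330:440]
cv2.imwrite('pics/m7.png',np.hstack([cv2.resize(k,(400,400),interpolation=cv2.INTER_CUBIC) for k in(b,a)])[...,::-1])
E
```

```text
22.575 F [ 0.77 -0.86 -1.87] sd [0.4  0.58 0.6 ] pos,Ty [ 0.5755 -0.2824  0.1405 -0.0884]
tongue [ 278  113   70   29 1838] ((312.5, 127.0), (69.0, 28.0), 0.0)
rise mm 5.359261994685383
arm diff 1.6259504132231406
22.725 F [ 0.57 -0.75 -1.97] sd [0.11 0.19 0.63] pos,Ty [ 0.5755 -0.2824  0.1405 -0.0934]
tongue [ 278  113   70   29 1842] ((312.5, 127.0), (28.0, 69.0), 90.0)
rise mm 5.431394731050272
arm diff 1.6375206611570248
```

View pics/m7.png

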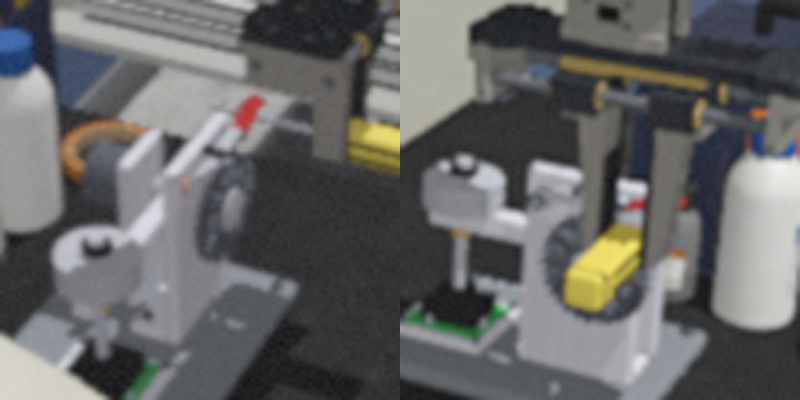

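The arm is level with its foot on the sink (scene crop (460,285)), and the frames have stopped changing. Now I'll lower the rod off the tongue and draw it out.

Request:
{"name": "apply_moves", "arguments": {
  "plan": [
    {"offset": [0, 0, -1], "twist": 0},
    {"offset": [0, 0, -1], "twist": 0},
    {"offset": [0, 0, -1.5], "twist": 0},
    {"offset": [0, 0, -1.5], "twist": 0},
    {"offset": [0, 0, -1.5], "twist": 0},
    {"offset": [0, 0, -1.5], "twist": 0},
    {"offset": [0, 0, -2], "twist": 0},
    {"offset": [0, 0, -2], "twist": 0},
    {"offset": [0, 0, -2], "twist": 0},
    {"offset": [0, 0, -1], "twist": 0},
    {"offset": [0, 0, 0], "twist": 0}
  ]
}}

```text
time: 24.1
tool_pos: [0.5755, -0.2824, 0.1254]
eef_rot: [1.0, -0.001, -0.0, -0.0]
ft_force: [-0.6, -0.0, 0.3]
gripper_width: 0.0218
```

```bash
python3 feel.py
```

```text
24.4 F [ 0.03 -0.05 -0.31] sd [0.44 0.59 0.62] pos,Ty [ 0.5756 -0.2825  0.1256 -0.0147]
tongue [ 276  113   74   31 2042] ((312.5, 128.0), (30.0, 73.0), 90.0)
rise mm -1.2971429389475702
arm diff 1.870413223140496
```

Request:
{"name": "apply_moves", "arguments": {
  "plan": [
    {"offset": [-5, 0, 0], "twist": 0},
    {"offset": [-8, 0, 0], "twist": 0},
    {"offset": [-10, 0, 0], "twist": 0},
    {"offset": [-10, 0, 0], "twist": 0},
    {"offset": [-10, 0, 0], "twist": 0},
    {"offset": [-12, 0, 0], "twist": 0},
    {"offset": [-15, 0, 0], "twist": 0},
    {"offset": [-15, 0, 0], "twist": 0},
    {"offset": [-10, 5, 0], "twist": 0},
    {"offset": [-10, 15, 0], "twist": 0},
    {"offset": [-10, 15, 0], "twist": 0.1},
    {"offset": [-5, 15, 0], "twist": 0.15},
    {"offset": [0, 15, 0], "twist": 0.15},
    {"offset": [0, 15, 0], "twist": 0.15},
    {"offset": [0, 15, 0], "twist": 0.15},
    {"offset": [0, 15, 0], "twist": 0.15},
    {"offset": [0, 15, 0], "twist": 0.15},
    {"offset": [0, 10, 0], "twist": 0.1},
    {"offset": [0, 0, 0], "twist": 0},
    {"offset": [0, 0, 0], "twist": 0}
  ]
}}

```text
time: 26.9
tool_pos: [0.4554, -0.1479, 0.1256]
eef_rot: [0.854, 0.521, -0.0, 0.0]
ft_force: [1.3, -0.4, -1.0]
gripper_width: 0.0218
```

```bash
python3 feel.py s; python3 - <<'E'
from h import *
import pickle
im=pickle.load(open('last.pkl','rb'))
c=np.zeros((600,640,3),np.uint8);c[:400]=im['wrist']['color'];c[400:,:320]=cv2.resize(im['scene']['color'][130:290,240:496],(320,200));c[400:,320:]=cv2.resize(im['side']['color'][110:270,255:511],(320,200));cv2.imwrite('pics/m8.png',c[...,::-1])
E
```

```text
27.05 F [-0.08 -0.42 -0.82] sd [0.58 0.47 0.54] pos,Ty [ 0.4554 -0.148   0.1255 -0.0517]
rise mm -1.1331800689596305
arm diff 5.373057851239669
```

View pics/m8.png

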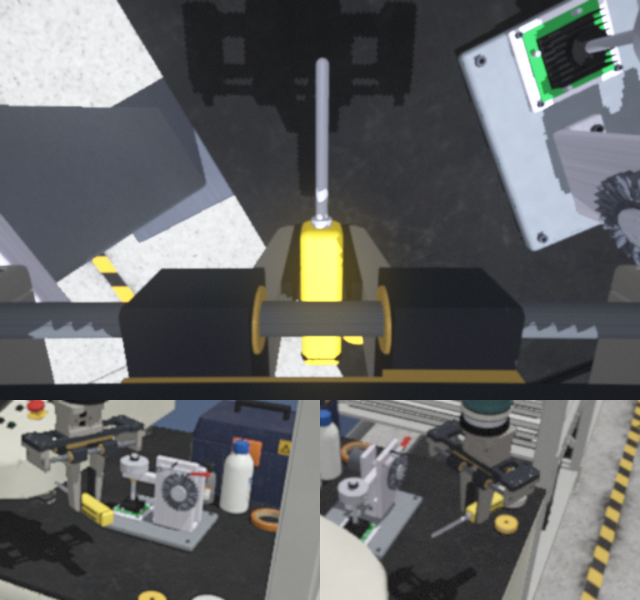

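The rod is out and level-looking in the grip: wrist tip at (322,60), handle about (322,290). The arm is still down. I'll check the rod's pitch before setting it down.

```bash
python3 - <<'E'
from h import *
import pickle
for f,uv in(('ims2.pkl',(324,62)),('last.pkl',(322,58))):
    w=pickle.load(open(f,'rb'))['wrist'];Tt=np.array(w['cam_to_world'])@np.linalg.inv(np.array(w['tool_from_camera']))
    o,d=ray(w,uv);M=np.linalg.inv(Tt);o=M[:3,:3]@o+M[:3,3];d=M[:3,:3]@d
    for L in(.0905,.0915,.093): t=(L-o[0])/d[0];print(f,L,o+d*t)
E
```

```text
ims2.pkl 0.0905 [ 0.0905      0.00137317 -0.01302132]
ims2.pkl 0.0915 [ 0.0915      0.00144162 -0.00545061]
ims2.pkl 0.093 [0.093      0.0015443  0.00590546]
last.pkl 0.0905 [ 0.0905     -0.00015635 -0.02587902]
last.pkl 0.0915 [ 0.0915     -0.00013746 -0.01880643]
last.pkl 0.093 [ 0.093      -0.00010913 -0.00819755]
```

Request:
{"name": "apply_moves", "arguments": {
  "plan": [
    {"offset": [0, 0, -15], "twist": 0},
    {"offset": [0, 0, -20], "twist": 0},
    {"offset": [0, 0, -20], "twist": 0},
    {"offset": [0, 0, -20], "twist": 0},
    {"offset": [0, 0, -15], "twist": 0},
    {"offset": [0, 0, -10], "twist": 0},
    {"offset": [0, 0, -6], "twist": 0},
    {"offset": [0, 0, -4], "twist": 0},
    {"offset": [0, 0, 0], "twist": 0}
  ]
}}

```text
time: 28.18
tool_pos: [0.4556, -0.1474, 0.0156]
eef_rot: [0.853, 0.522, 0.0, 0.0]
ft_force: [-0.1, -0.2, -0.7]
gripper_width: 0.0217
```

```bash
python3 feel.py s
```

```text
28.325 F [ 0.43  0.01 -0.78] sd [0.07 0.71 0.27] pos,Ty [ 0.4558 -0.1475  0.0158 -0.0706]
rise mm -1.1443814763057918
arm diff 1.607603305785124
```

Request:
{"name": "apply_moves", "arguments": {
  "plan": [
    {"offset": [0, 0, -2], "twist": 0},
    {"offset": [0, 0, -2], "twist": 0},
    {"offset": [0, 0, -2], "twist": 0},
    {"offset": [0, 0, -1], "twist": 0},
    {"offset": [0, 0, -1], "twist": 0},
    {"offset": [0, 0, -1], "twist": 0},
    {"offset": [0, 0, 0], "twist": 0}
  ]
}}

```text
time: 29.2
tool_pos: [0.4555, -0.1474, 0.0064]
eef_rot: [0.853, 0.522, -0.0, -0.0]
ft_force: [-1.1, 0.3, -0.3]
gripper_width: 0.0217
```

```bash
python3 feel.py
```

```text
29.5 F [ 0.15 -0.15 -0.5 ] sd [0.48 0.3  0.6 ] pos,Ty [ 0.4556 -0.1474  0.0065 -0.0513]
rise mm -1.1772686354325923
arm diff 1.6011570247933884
```

Request:
{"name": "apply_moves", "arguments": {
  "plan": [
    {"offset": [0, 0, -0.7], "twist": 0},
    {"offset": [0, 0, -0.7], "twist": 0},
    {"offset": [0, 0, -0.3], "twist": 0},
    {"offset": [0, 0, 0], "twist": 0}
  ]
}}

```text
time: 30.0
tool_pos: [0.4554, -0.1474, 0.0047]
eef_rot: [0.853, 0.522, -0.0, -0.0]
ft_force: [0.1, -1.1, -1.4]
gripper_width: 0.0216
```

```bash
python3 feel.py
```

```text
30.3 F [-0.08  0.39 -0.72] sd [0.32 0.47 0.29] pos,Ty [ 0.4555 -0.1474  0.0048 -0.0711]
rise mm -1.1282929417733882
arm diff 1.5927272727272728
```

Request:
{"name": "apply_moves", "arguments": {
  "plan": [
    {"offset": [0, 0, 0], "twist": 0},
    {"offset": [0, 0, 0], "twist": 0},
    {"offset": [0, 0, 0], "twist": 0},
    {"offset": [0, 0, 0], "twist": 0},
    {"offset": [0, 0, 0], "twist": 0}
  ],
  "gripper": 70
}}

```text
time: 30.92
tool_pos: [0.4555, -0.1474, 0.0048]
eef_rot: [0.853, 0.522, -0.0, 0.0]
ft_force: [-0.7, -0.3, 0.4]
gripper_width: 0.0645
```

Request:
{"name": "apply_moves", "arguments": {
  "plan": [
    {"offset": [0, 0, 5], "twist": 0},
    {"offset": [0, 0, 15], "twist": 0},
    {"offset": [0, 0, 25], "twist": 0},
    {"offset": [0, 0, 30], "twist": 0},
    {"offset": [0, 0, 30], "twist": 0},
    {"offset": [0, 0, 30], "twist": 0},
    {"offset": [0, 0, 0], "twist": 0},
    {"offset": [0, 0, 0], "twist": 0},
    {"offset": [0, 0, 0], "twist": 0}
  ]
}}

```text
time: 32.05
tool_pos: [0.4547, -0.1472, 0.1389]
eef_rot: [0.853, 0.522, -0.001, -0.001]
ft_force: [-0.9, -0.1, 0.0]
gripper_width: 0.0644
```

```bash
python3 feel.py s; python3 - <<'E'
from h import *
import pickle
im=pickle.load(open('last.pkl','rb'));i0=pickle.load(open('ims0.pkl','rb'))
c=np.zeros((600,640,3),np.uint8);c[:400]=im['wrist']['color'];c[400:,:320]=cv2.resize(im['scene']['color'][130:290,240:496],(320,200));c[400:,320:]=cv2.resize(im['side']['color'][110:270,255:511],(320,200));cv2.imwrite('pics/m9.png',c[...,::-1])
# bystanders unchanged?
for nm,(x,y) in dict(jar=(205,232),spool=(361,291),tin=(407,300)).items():
    A,B=[k['scene']['color'][y-14:y+14,x-16:x+16].astype(float) for k in(i0,im)];print(nm,np.abs(A-B).mean())
E
```

```text
32.2 F [-0.56  0.16 -0.2 ] sd [0.64 0.16 0.12] pos,Ty [ 0.4549 -0.1472  0.139  -0.0278]
rise mm -1.19137990358056
arm diff 1.6309090909090909
jar 16.390625
spool 3.6000744047619047
tin 4.792782738095238
```

View pics/m9.png

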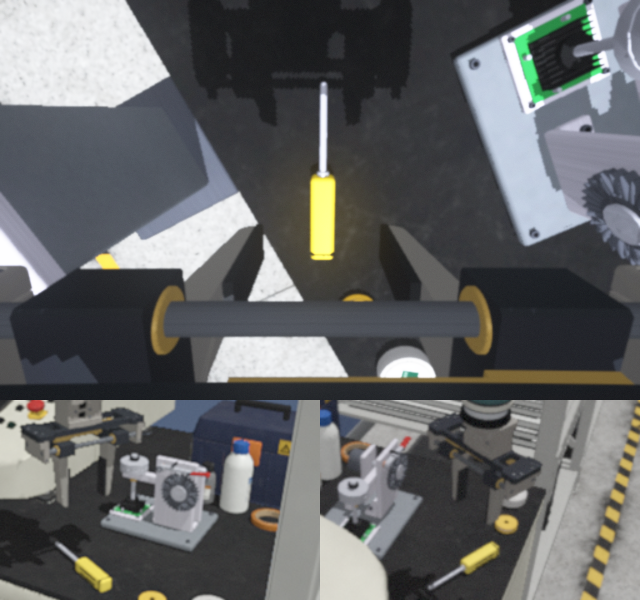

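The rod lies flat on the bench, the foot stands on the sink, and the gripper is clear. Handing in.

```bash
python3 -c "
from h import *
print(r.job_done())"
```

```text
the job is handed in; nothing more can be done
None
```

I carried out the whole task and handed it in at about 32 s of the 61 s allowed; no verdict came back.

**Lifting the pawl:** I gripped the rod at the front of its handle, slid the shank under the red tongue and felt for contact. The tongue broke loose at about 5 N, measured net of the rod's weight, then needed only 1–2 N. I held it up until the arm stopped moving, then lowered the rod, drew it out and set it down on the bench before opening the gripper.

**What the last pictures showed:**
- **Press:** the arm is level and still, with its foot on the heat sink, and the pawl is back down.
- **Rod and gripper:** the rod lies flat, and the gripper is well above everything at rest.
- **Spool and tin:** their spots in the scene picture hardly changed from the start.

**Checks that disagreed or were not made:**
- **Tongue height:** the side camera gave a rise of only about 5.4 mm at full lift, though the pawl needs 8.3 mm to clear. I went by the arm visibly sinking.
- **Lifted rod pitch:** an estimate of it from the wrist camera was too rough to use.
- **Jar:** its patch in the scene picture changed clearly (16, against 4–5 for the spool and tin). I put this down to the robot's shadow, since the arm never went near it, but I did not re-measure its position.
- **Foot force and heat sink:** I could not measure the foot's force on the sink. I judged by eye that the sink had not shifted.

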